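Wedge up a hinged mounting plate and hold it

ROBOT

A 7-joint arm with a two-finger parallel gripper is mounted at the origin on the work surface. World frame = base frame: x ahead of the robot, y to its left, z up, the work surface at z = 0. Lengths are in m, angles in rad, forces in N, time in s.
With the tool pointing down it reaches from about 0.425 to 0.875 m from the base axis. Payload 4.7 kg.
Tool frame: the origin (TCP) lies between the finger pads, 19 mm behind the fingertips; this is the grasp point; z points along the fingers, x is the direction in which the jaws open and shut, and the axes are right-handed (so a half turn about z gives the same grasp; the last joint's range is limited). The gripper opens to 87 mm and grips with 3 to 60 N. Pads are 19 mm wide; open, the fingers measure 117 mm over their backs; the gripper's body (75 mm by 190 mm) begins 51 mm behind the grasp point.
Start: joints at [0.014, 0.321, -0.07, 1.45, 0.023, 1.371, -0.057], TCP at [0.65, -0, 0.241] pointing down, gripper open.
Joint ranges: [-2.86, 2.86], [-0.3, 2.09], [-1.38, 1.24], [0.06, 2.45], [-1.56, 4.7], [0.09, 2.05], [-2.69, 2.69]. Speed limits (rad/s): [2.57, 2.57, 3.14, 3.14, 3.14, 3.14, 3.14].

INTERFACE

Orientations are given as a rotation vector (axis times angle).
In Python, from bench import get_state, eyes, ticket gives the robot as it stands.
- The arm moves only by the tool carry_out, never from a script. Its argument "motion" is a list of rows, each a list of 2 entries, a list of its own where there are three numbers: the shift along the world's x, y, z in m, then the turn about the world's z in rad. A call has 1 to 20 rows; each row is the pose to reach, as a shift and turn from the pose commanded when the call began; what a row does not reach only later rows make up. A row lasts 1/10 s, in which the tool goes at most 50 mm and 8.59 degrees, less where a joint would pass 70% of its speed; a pose out of reach is approached as far as the arm can. A call with a gripper value outside its range is refused whole. "grip" is the gripper command: -1 is fully open, 1 is shut, values between are in proportion, set as the call begins (left out, the last holds). The fingers move at their own pace and stop on an object; "squeeze" is the grip in N (left out, the last holds). Time passes only in rows, so rows that repeat a pose let the fingers close. It gives the time, the measured TCP pose, the force and the opening at its end, in the units of the state.
- get_state(): the state, without advancing time (a new reading comes with each control period).
- eyes.get_image(name): name is "scene" or "side" or "wrist"; returns a dict with "pixels" (400x640x3 uint8, blue, green, red), "mtx" (3x3 intrinsics, pixels), "extrinsics" (4x4, takes a point from camera to world coordinates). Camera axes: x right, y down, z forward; pixel columns grow to the right and rows downward; lengths in m; the calibration is good to about 2 mm. A picture is of the moment at which its call begins. There is no depth.
- ticket.close_job(): hands the job in, once; it reports no verdict.
The state is a dict: "time": time; "joint_positions": joint angles; "qd": joint speeds; "joint_torque": joint torques, N m; "position": TCP position; "tool_rot": TCP orientation; "ft_force": force on the tool from outside, world axes, zero at the start; "torque": the same for the moment, N m; "grip_width": opening from 0.0 (shut) to 1.0 (fully open).
Only numpy, scipy, OpenCV 4.12 (cv2) and the standard library are available. Lean on these libraries where they do the work, as an engineer would, in place of code of your own. Each camera call takes 0.05 s, during which the arm holds its last target. There are 200 camera calls.

TASK

Take the grey wedge by its upright grip block and, with the wedge lying flat on the bench, push it thin end first between the two front rests and under the lip of the hinged mounting plate, until the lip just lifts off the rests by about 5 mm. Finish while still gripping the wedge there by its grip block, with only the wedge carrying the lip: do not let go, do not touch the plate, and leave the similar flat packer and everything else on the bench where it is.

Things in the scene. Friction and masses are not known exactly. Their poses are not given: they have to be found in the camera images.
- wedge: loose grey plastic wedge, 0.12 kg, 120 mm long (x), 36 wide (y), underside flat. Origin: centre of underside; +x to the thin end, z up. Its top rises evenly from 3 mm at the tip (x = +60) to 29.4 mm at the heel (x = -60), 0.22 mm per mm. An upright grip block, 28 mm (x) by 26 mm (y), stands near the heel, centred at x = -45 mm, its top 58 mm above the underside
- wedge_tip (a point): middle of the tip edge of the wedge, at its underside (x = +60 mm)
- wedge_grip (a point): where to grip the wedge: on the axis of its grip block (x = -45 mm), 43 mm above its underside; grip across the 26 mm (along the wedge's y)
- cradle: aluminium base frame fixed to the bench, 200 mm wide (y), 250 deep (x). Origin: on the bench (z = 0) below the middle of the plate's lip; +x points from the lip in under the plate (push the wedge along +x), z up. Two rests 12 mm high under the lip's ends, 50 to 100 mm either side of the middle, x = -15 to +15 mm; the bench between and before them is free of the frame
- lip (a point): middle of the underside of the plate's lip, a steel bar 8 mm thick, 160 mm long (along the cradle's y); 12 mm above the bench when the plate is down, higher when lifted. The wedge touches it with the tip about 41 mm beyond the lip's middle; at about 64 mm the lip is up by 5 mm
- plate (a joint): angle of the hinged mounting plate (160 mm wide, 200 mm from hinge to lip, 0.8 kg; its devices stand up to 100 mm above the bench, from 55 mm behind the lip): 0 with the lip on the rests, growing as it rises; rise = 200 mm x sin(angle), 0.025 rad is 5 mm. It falls back by its weight, 3 to 6 N at the lip; pushing the wedge in takes about 3 to 12 N
- packer: flat grey plastic packer, 120 x 36 mm and only 8 mm thick everywhere, with the same grip block as the wedge; not wanted, leave it. Origin: centre of the underside
- tape: roll of black tape, 68 mm across, 19 mm high, to be left alone. Origin: centre of the underside
- spare_breaker: white two-pole circuit breaker standing loose on the bench, 74 x 36 mm, 74 mm high, to be left alone. Origin: centre of the underside
- screwdriver: screwdriver lying on the bench, 200 mm long, to be left alone. Origin: centre of the underside
- multimeter: yellow multimeter lying on its back, 150 x 75 x 38 mm, to be left alone. Origin: centre of the underside

How it is judged:
By the outcome, as a careful person would: the job done as asked, in the order asked, and still so for the second after the job is handed in, while the arm keeps its last pose, push and grip.
It also fails if it takes over 35 s, if anything falls off the work surface, if the arm or the gripper's body presses on something with over 40 N, if the wrist force passes 120 N, or if a joint passes its speed limit or range.

## Working session

There is one attempt and no reset: what is moved stays moved. The work goes in short steps, Python scripts to look and compute and a tool call to move; the robot and the scene stay as the last step left them, time stands still between calls to the robot, and variables do not carry over. Pictures are saved under pics/ and viewed, about 8 in all and at most 12, crops included, and the job is handed in when it is done.

Besides the shell and the picture viewer there is one more tool, called after ">>>" as name(argument=value, ...), one argument or row to a line, values as JSON. carry_out: Moves the arm, as the interface text tells. Its arguments: {"type":"object","properties":{"motion":{"type":"array","items":{"type":"array"}},"grip":{"type":"number"},"squeeze":{"type":"number"}},"required":["motion"]}

```bash
mkdir -p pics; cat > h.py <<'E'
import numpy as np, cv2, pickle
from bench import get_state, eyes, ticket
def snap(n,f):
    d=eyes.get_image(n); im=np.array(d["pixels"]); cv2.imwrite(f"pics/{f}.png",im); pickle.dump((im,np.array(d["mtx"]),np.array(d["extrinsics"])),open(f"pics/{f}.pkl","wb")); return im
def load(f): return pickle.load(open(f"pics/{f}.pkl","rb"))
def ray(f,uv,z):
    im,K,T=load(f); uv=np.atleast_2d(np.array(uv,float))
    d=(T[:3,:3]@np.linalg.inv(K)@np.c_[uv,np.ones(len(uv))].T).T; o=T[:3,3]
    return o+d*((z-o[2])/d[:,2])[:,None]
def proj(f,P):
    im,K,T=load(f); P=np.atleast_2d(P); c=(P-T[:3,3])@T[:3,:3]; p=(K@c.T).T; return p[:,:2]/p[:,2:]
E
python3 - <<'E'
from h import *
a=snap("scene","s0");b=snap("side","d0");c=snap("wrist","w0")
for f in("s0","d0","w0"):print(f,load(f)[2][:3].round(3).tolist())
print(get_state())
E
```

```text
s0 [[0.343, 0.546, -0.764, 1.349], [0.939, -0.197, 0.281, -0.212], [0.003, -0.814, -0.581, 0.678]]
d0 [[-0.909, -0.261, 0.324, 0.279], [-0.416, 0.567, -0.711, 0.676], [0.002, -0.782, -0.624, 0.567]]
w0 [[1.0, 0.001, -0.001, 0.649], [0.0, -0.958, -0.287, 0.079], [-0.001, 0.287, -0.958, 0.383]]
{'time': 0.15, 'joint_positions': array([ 0.01411044,  0.32165152, -0.07008209,  1.45135876,  0.02264711,
        1.37077711, -0.05689253]), 'qd': array([-1.89194047e-03, -4.10805448e-03, -3.51722540e-05, -4.05600759e-03,
       -1.28663313e-03,  1.20213751e-04, -5.08546729e-04]), 'joint_torque': array([ 2.16972071e-04, -4.91794288e+01, -4.04079035e-01, -3.12878716e+01,
       -6.39387709e-02,  4.04033612e-02,  9.90178205e-05]), 'position': array([ 6.49633534e-01, -6.84962575e-05,  2.40431590e-01]), 'tool_rot': array([ 3.14146170e+00,  4.31568602e-05, -2.20396665e-03]), 'ft_force': array([-0.3564223 ,  0.61656424,  0.06168378]), 'torque': array([0.02520957, 0.02487775, 0.00602536]), 'grip_width': 0.9966834495610742}
```

View pics/s0.png

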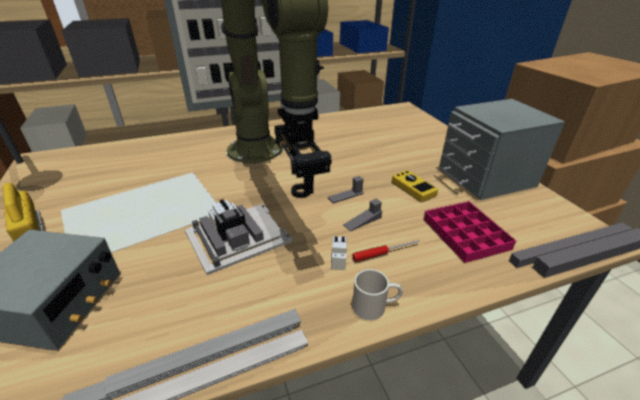

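View pics/d0.png

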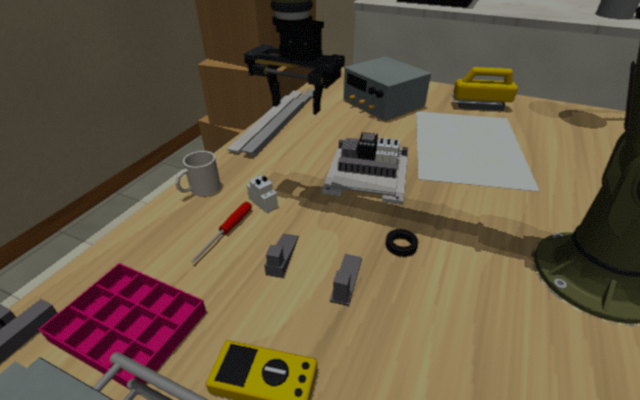

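```bash
python3 - <<'E'
from h import *
a=load("s0")[0][165:270,180:400];b=load("d0")[0][130:310,250:430]
a=cv2.resize(a,(790,377),interpolation=cv2.INTER_CUBIC)
cv2.imwrite("pics/c1.png",a);cv2.imwrite("pics/c2.png",cv2.resize(b,(600,600),interpolation=cv2.INTER_CUBIC))
print(ray("d0",[[347,300],[358,258],[273,272],[292,237]],0).round(3), ray("d0",[[328,190],[405,197]],.012).round(3))
E
```

```text
[[0.417 0.262 0.   ]
 [0.435 0.155 0.   ]
 [0.574 0.26  0.   ]
 [0.587 0.157 0.   ]] [[ 0.579 -0.018  0.012]
 [ 0.399 -0.069  0.012]]
```

View pics/c1.png

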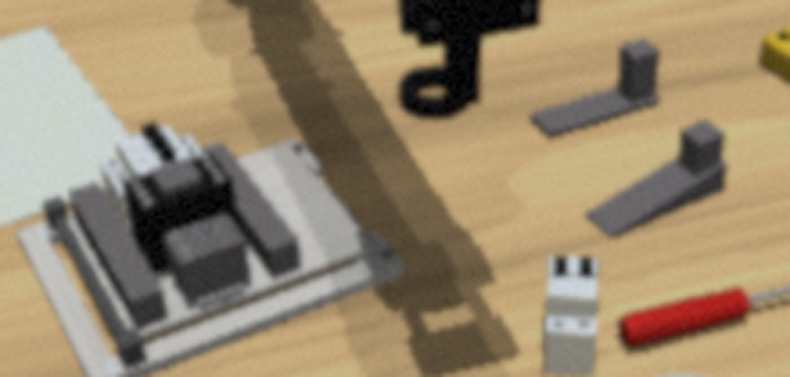

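View pics/c2.png

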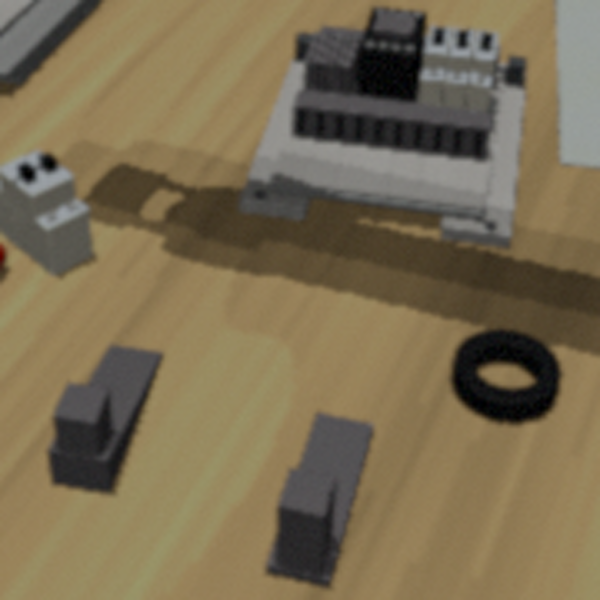

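```bash
python3 - <<'E'
from h import *
c2=lambda p:np.array(p)/3.3333+[250,130]
c1=lambda p:np.array(p)/3.591+[180,165]
w=np.r_[ray("d0",c2([[50,482],[113,492]]),0),ray("d0",c2([[112,346],[161,353]]),.003)]
print(w.round(4)); h=w[:2].mean(0);t=w[2:].mean(0);print("len",np.linalg.norm((t-h)[:2]),"ang",np.arctan2(*(t-h)[1::-1]))
print("grip top d0",ray("d0",c2([[55,390],[92,427-42],[107,430],[110,385]]),.058).round(4))
print("s0 tip",ray("s0",c1([[588,214],[614,236]]),.003).round(4),"grip top",ray("s0",c1([[681,142],[705,122],[722,136],[702,155]]),.058).mean(0).round(4))
r=ray("d0",c2([[242,212],[307,218],[442,236],[511,243]]),0);print("rests",r.round(4))
d=r[3]-r[0];print(np.linalg.norm(d),"push dir ang",np.arctan2(d[1],d[0])+np.pi/2)
# s0 near corner of rests
print("s0 rest corner",ray("s0",c1([[402,266],[385,281]]),[0.0]).round(4))
E
```

```text
[[0.5844 0.2724 0.    ]
 [0.5474 0.2637 0.    ]
 [0.6065 0.1581 0.003 ]
 [0.5745 0.1507 0.003 ]]
len 0.11628234001927962 ang -1.3576776636374555
grip top d0 [[0.5861 0.2541 0.058 ]
 [0.5691 0.2419 0.058 ]
 [0.5443 0.2688 0.058 ]
 [0.5598 0.2376 0.058 ]]
s0 tip [[0.5801 0.1469 0.003 ]
 [0.6137 0.1555 0.003 ]] grip top [0.5831 0.2459 0.058 ]
rests [[ 0.5916 -0.0135  0.    ]
 [ 0.5448 -0.0269  0.    ]
 [ 0.4472 -0.0479  0.    ]
 [ 0.3994 -0.0609  0.    ]]
0.1979566907657908 push dir ang -1.3292932863403202
s0 rest corner [[ 0.5874 -0.0162  0.    ]
 [ 0.6    -0.0338  0.    ]]
```

>>> carry_out(
  motion=[
    [[-0.005,0.015,-0.005],0.01],
    [[-0.017,0.055,-0.02],0.04],
    [[-0.03,0.1,-0.035],0.08],
    [[-0.045,0.145,-0.05],0.12],
    [[-0.06,0.19,-0.065],0.16],
    [[-0.072,0.23,-0.08],0.19],
    [[-0.079,0.25,-0.088],0.21],
    [[-0.081,0.255,-0.09],0.21],
    [[-0.081,0.255,-0.09],0.21],
    [[-0.081,0.255,-0.09],0.21],
  ],
  grip=-1,
)

```text
time: 1.15
position: [0.5707, 0.2523, 0.1519]
tool_rot: [3.123, 0.323, 0.002]
ft_force: [0.1, -0.5, 0.4]
grip_width: 1.0
```

```bash
python3 - <<'E'
from h import *
snap("wrist","w1");s=get_state();print(s["time"],s["position"],s["tool_rot"],s["ft_force"])
E
```

```text
1.2 [0.57079206 0.25212735 0.15202997] [3.12376330e+00 3.22395197e-01 2.67619196e-03] [-0.29098681 -0.58458115  0.22272062]
```

View pics/w1.png

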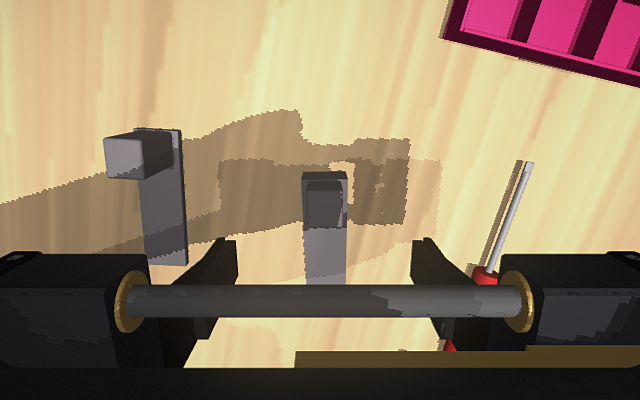

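```bash
python3 - <<'E'
from h import *
print("heel",ray("w1",[[302,173],[348,173]],.0294).round(4))
print("blocktop",ray("w1",[[306,181],[343,181],[342,228],[306,228]],.058).round(4))
R=cv2.Rodrigues(get_state()["tool_rot"])[0];print(R.round(3))
im=load("w1")[0];im=cv2.resize(im[160:290,280:370],(540,780),interpolation=cv2.INTER_CUBIC);cv2.imwrite("pics/c3.png",im[:600])
E
```

```text
heel [[0.5501 0.2693 0.0294]
 [0.5844 0.2765 0.0294]]
blocktop [[0.5542 0.2709 0.058 ]
 [0.579  0.2761 0.058 ]
 [0.5858 0.2424 0.058 ]
 [0.5608 0.2372 0.058 ]]
[[ 0.979  0.204  0.002]
 [ 0.204 -0.979 -0.001]
 [ 0.002  0.001 -1.   ]]
```

View pics/c3.png

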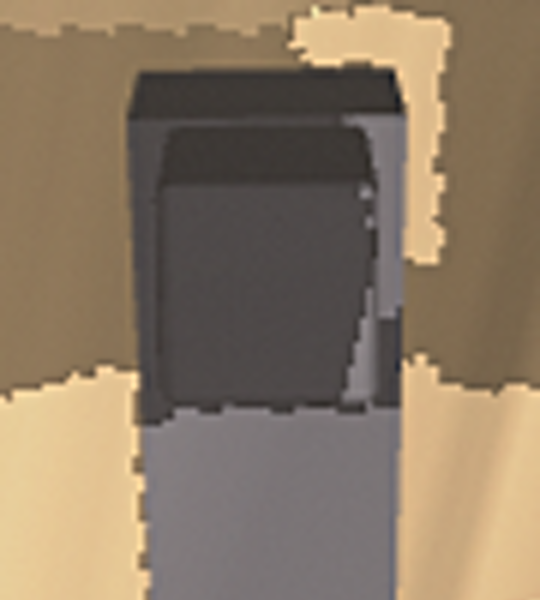

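```bash
python3 - <<'E'
from h import *
q=lambda p:np.array(p)/6+[280,160]
b=ray("w1",q([[160,184],[377,184],[373,402],[165,402]]),.058);print(b.round(4),b.mean(0).round(4))
print("sizes",np.linalg.norm(b-np.roll(b,-1,0),axis=1).round(4))
h=ray("w1",q([[128,118],[406,115]]),.0294);g=ray("w1",q([[137,72],[402,70]]),0)
print(h.round(4),g.round(4))
for a in (h,g,b[:2]): d=a[1]-a[0];print(np.hypot(*d[:2]).round(4),np.arctan2(d[1],d[0]))
d=(b[3]+b[2]-b[0]-b[1]);print("axis",np.arctan2(d[1],d[0])+np.pi/2)
s=ray("w1",q([[150,600],[397,600]]),.02);print(s.round(4))
for z in(.02,):
  m=s.mean(0)-b.mean(0);print(np.arctan2(m[1],m[0])+np.pi/2)
E
```

```text
[[0.556  0.2643 0.058 ]
 [0.5804 0.2694 0.058 ]
 [0.5858 0.2432 0.058 ]
 [0.5617 0.2382 0.058 ]] [0.571  0.2538 0.058 ]
sizes [0.0249 0.0268 0.0246 0.0268]
[[0.5506 0.2641 0.0294]
 [0.5852 0.2717 0.0294]] [[0.5502 0.2635 0.    ]
 [0.5867 0.2715 0.    ]]
0.0354 0.21729838214300035
0.0373 0.21396045957452695
0.0249 0.20615436549605
axis 0.20974157062269327
[[0.5667 0.1936 0.02  ]
 [0.6009 0.2007 0.02  ]]
0.22231843353200031
```

>>> carry_out(
  motion=[
    [[0.001,0.001,-0.01],0],
    [[0.001,0.001,-0.03],0],
    [[0.001,0.001,-0.055],0],
    [[0.001,0.001,-0.08],0],
    [[0.001,0.001,-0.095],0],
    [[0.001,0.001,-0.101],0],
    [[0.001,0.001,-0.101],0],
    [[0.001,0.001,-0.101],0],
  ],
)

```text
time: 2.0
position: [0.5709, 0.2562, 0.0513]
tool_rot: [-3.124, -0.329, -0.003]
ft_force: [-0.7, -1.0, 0.5]
grip_width: 0.999
```

>>> carry_out(
  motion=[
    [[0,0,0],0],
    [[0,0,0],0],
    [[0,0,0],0],
    [[0,0,0],0],
    [[0,0,0],0],
    [[0,0,0],0],
    [[0,0,0],0],
    [[0,0,0],0],
    [[0,0,0],0],
    [[0,0,0],0],
  ],
  grip=1,
  squeeze=40,
)

```text
time: 3.0
position: [0.57, 0.256, 0.0502]
tool_rot: [3.124, 0.329, 0.0]
ft_force: [-0.1, -0.1, 0.1]
grip_width: 0.295
```

>>> carry_out(
  motion=[
    [[0,0,0.004],0],
    [[0,0,0.01],0],
    [[-0.005,-0.01,0.012],0.005],
    [[-0.018,-0.03,0.012],0.01],
    [[-0.033,-0.055,0.012],0.015],
    [[-0.05,-0.08,0.012],0.02],
    [[-0.067,-0.105,0.012],0.025],
    [[-0.083,-0.13,0.012],0.03],
    [[-0.097,-0.15,0.012],0.03],
    [[-0.104,-0.16,0.012],0.03],
    [[-0.106,-0.164,0.012],0.03],
    [[-0.106,-0.164,0.009],0.03],
    [[-0.106,-0.164,0.005],0.03],
    [[-0.106,-0.164,0.002],0.03],
    [[-0.106,-0.164,0.0],0.03],
    [[-0.106,-0.164,0.0],0.03],
    [[-0.106,-0.164,0.0],0.03],
  ],
)

```text
time: 4.7
position: [0.4642, 0.0926, 0.0502]
tool_rot: [-3.119, -0.377, -0.0]
ft_force: [0.6, 0.1, 0.2]
grip_width: 0.294
```

```bash
python3 - <<'E'
from h import *
snap("side","d2");snap("scene","s2");s=get_state();print(s["time"],s["position"],s["tool_rot"],s["ft_force"],s["grip_width"])
a=load("d2")[0][130:290,290:450];b=load("s2")[0][170:280,180:380]
cv2.imwrite("pics/c4.png",np.hstack([cv2.resize(a,(400,400),interpolation=cv2.INTER_CUBIC),cv2.resize(b,(400,220),interpolation=cv2.INTER_CUBIC)[:400]] if 0 else [cv2.resize(a,(600,600),interpolation=cv2.INTER_CUBIC)]))
cv2.imwrite("pics/c5.png",cv2.resize(b,(800,440),interpolation=cv2.INTER_CUBIC))
E
```

```text
4.8 [0.46414628 0.09220562 0.05016386] [-3.11888634e+00 -3.76785919e-01 -3.47054713e-04] [ 0.1292055   0.26748651 -0.94823772] 0.2925784237915314
```

View pics/c4.png

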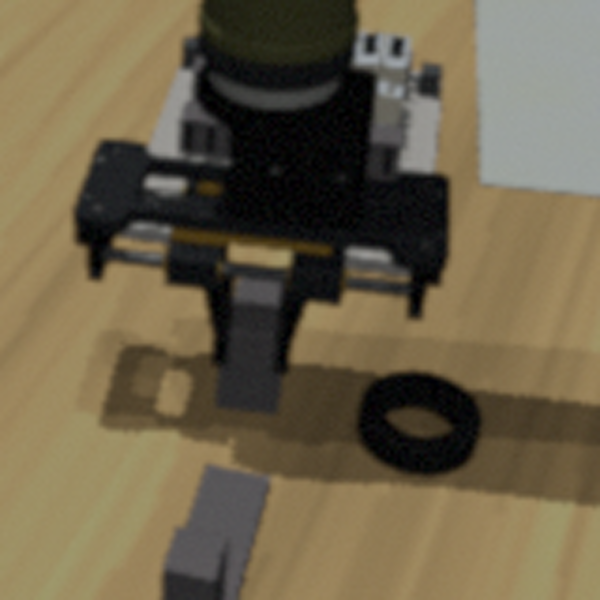

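View pics/c5.png

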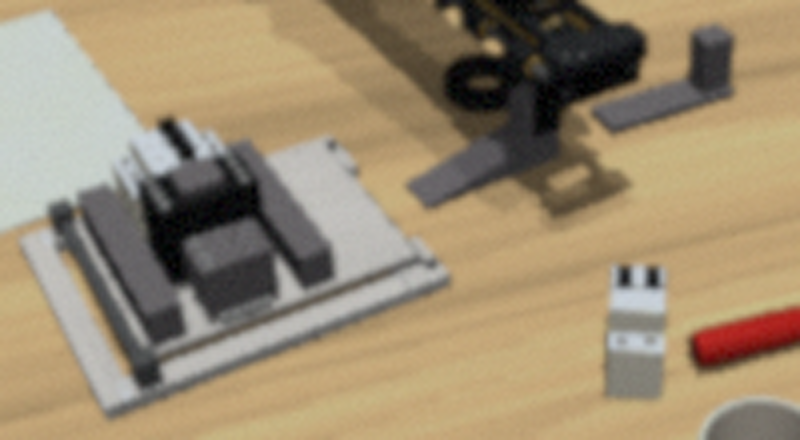

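```bash
python3 - <<'E'
from h import *
q=lambda p:np.array(p)/4+[180,170]
t=ray("s2",q([[410,187],[432,207]]),.003);print("tip",t.round(4),t.mean(0).round(4))
u=np.array([.2393,-.971,0]);P=np.array([.4641,.0922,0]);print("pred tip",P+u*.1084)
print("heel d2",ray("d2",np.array([[217,405],[277,411]])/3.75+[290,130],0).round(4))
print("rest s2",ray("s2",q([[450,283]]),0),ray("s2",q([[450,271],[357,165]]),.012))
print("lip edge top",ray("s2",q([[335,140],[438,262]]),.020))
L=np.array([.499,-.052,0])
print("s pred:",(t.mean(0)-L)@u,(P+u*.1084-L)@u, "lat",np.cross(u,P-L)[2])
E
```

```text
tip [[ 0.4809 -0.0147  0.003 ]
 [ 0.5105 -0.0057  0.003 ]] [ 0.4957 -0.0102  0.003 ]
pred tip [ 0.49004012 -0.0130564   0.        ]
heel d2 [[0.4758 0.1091 0.    ]
 [0.4428 0.0994 0.    ]]
rest s2 [[ 0.59483979 -0.01679588  0.        ]] [[ 0.59595112 -0.01661787  0.012     ]
 [ 0.4514806  -0.04846727  0.012     ]]
lip edge top [[ 0.42432741 -0.05884095  0.02      ]
 [ 0.59291605 -0.02411309  0.02      ]]
s pred: -0.0413616920965807 -0.039958334883999996 lat 0.0006191600000000144
```

>>> carry_out(
  motion=[
    [[0.001,-0.005,0],-0.004],
    [[0.0035,-0.015,0],-0.01],
    [[0.006,-0.027,0],-0.015],
    [[0.009,-0.039,0],-0.015],
    [[0.0115,-0.05,0],-0.015],
    [[0.0135,-0.06,0],-0.015],
    [[0.015,-0.066,0],-0.015],
    [[0.016,-0.07,0],-0.015],
    [[0.016,-0.07,0],-0.015],
    [[0.016,-0.07,0],-0.015],
  ],
)

```text
time: 5.8
position: [0.48, 0.0224, 0.0503]
tool_rot: [-3.121, -0.353, -0.0]
ft_force: [0.0, 0.2, -0.7]
grip_width: 0.296
```

>>> carry_out(
  motion=[
    [[0.0005,-0.002,0],0],
    [[0.001,-0.004,0],0],
    [[0.001,-0.004,0],0],
    [[0.001,-0.004,0],0],
  ],
)

```text
time: 6.2
position: [0.481, 0.018, 0.0503]
tool_rot: [-3.122, -0.353, -0.0]
ft_force: [-0.5, 0.0, -0.9]
grip_width: 0.296
```

>>> carry_out(
  motion=[
    [[0.0005,-0.002,0],0],
    [[0.001,-0.004,0],0],
    [[0.001,-0.004,0],0],
    [[0.001,-0.004,0],0],
  ],
)

```text
time: 6.6
position: [0.4821, 0.0137, 0.0502]
tool_rot: [3.121, 0.352, 0.0]
ft_force: [-0.1, -0.7, -1.5]
grip_width: 0.292
```

>>> carry_out(
  motion=[
    [[0.0005,-0.002,0],0],
    [[0.001,-0.004,0],0],
    [[0.001,-0.004,0],0],
    [[0.001,-0.004,0],0],
  ],
)

```text
time: 7.0
position: [0.4825, 0.0128, 0.0504]
tool_rot: [-3.118, -0.354, 0.001]
ft_force: [-1.8, 5.8, 0.1]
grip_width: 0.294
```

>>> carry_out(
  motion=[
    [[0.0005,-0.002,0],0],
    [[0.001,-0.004,0],0],
    [[0.001,-0.004,0],0],
    [[0.001,-0.004,0],0],
  ],
)

```text
time: 7.4
position: [0.4837, 0.0092, 0.0504]
tool_rot: [-3.118, -0.355, 0.0]
ft_force: [-0.9, 8.0, 0.2]
grip_width: 0.294
```

>>> carry_out(
  motion=[
    [[0.0005,-0.002,0],0],
    [[0.001,-0.004,0],0],
    [[0.0015,-0.006,0],0],
    [[0.002,-0.008,0],0],
    [[0.0025,-0.011,0],0],
    [[0.003,-0.013,0],0],
    [[0.0035,-0.015,0],0],
    [[0.004,-0.017,0],0],
    [[0.004,-0.017,0],0],
    [[0.004,-0.017,0],0],
    [[0.004,-0.017,0],0],
  ],
)

```text
time: 8.5
position: [0.4877, -0.008, 0.0503]
tool_rot: [-3.118, -0.355, 0.0]
ft_force: [-1.0, 7.3, 0.2]
grip_width: 0.297
```

```bash
python3 - <<'E'
from h import *
snap("scene","s3");snap("side","d3");s=get_state();print(s["time"],s["position"],s["tool_rot"],s["ft_force"],s["grip_width"])
cv2.imwrite("pics/c6.png",cv2.resize(load("s3")[0][190:280,180:320],(800,514),interpolation=cv2.INTER_CUBIC))
E
```

```text
8.6 [ 0.48776699 -0.00798349  0.05034796] [-3.11800500e+00 -3.55194243e-01  2.67226213e-04] [-1.17053525  6.51255166  0.19422836] 0.29491719449905757
```

View pics/c6.png

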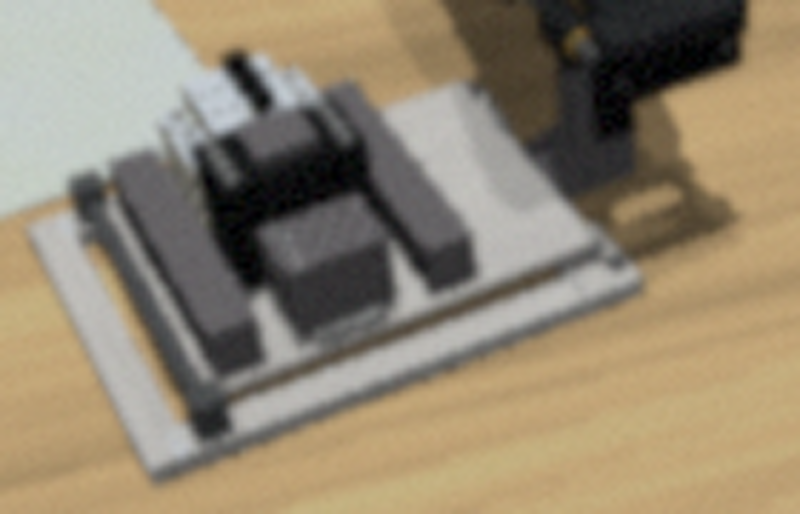

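```bash
cat > rise.py <<'E'
from h import *
import sys
u=np.array([.223,-.975,0]);L=np.array([.499,-.052,0]);H=L+u*.2+[0,0,.02]
def rise(f0,f1):
    # devices' features; point at assumed height z, rotated about the hinge
    g0,g1=[cv2.cvtColor(load(f)[0],cv2.COLOR_BGR2GRAY) for f in(f0,f1)]
    m=np.zeros_like(g0); m[198:258,194:264]=255
    p=cv2.goodFeaturesToTrack(g0,30,.05,4,mask=m)
    n,st,e=cv2.calcOpticalFlowPyrLK(g0,g1,p,None,winSize=(9,9),maxLevel=1)
    for a,b,s in zip(p[:,0],n[:,0],st[:,0]):
        o=[]
        for z in(.05,.09):
            X=ray(f0,a,z)[0]; s_=(X-H)@u; th=.025
            r=X-H; k=np.cross(u,[0,0,1.]); X2=H+cv2.Rodrigues(k*th)[0]@r
            if X2[2]<X[2]: X2=H+cv2.Rodrigues(-k*th)[0]@r
            d=(proj(f0,X2)-proj(f0,X))[0]; o.append((b-a)@d/(d@d)*5)
        print(a.round(0),(b-a).round(2),"from lip",round((X-L)@u,3),"pred5",d.round(2),"rise mm",np.round(o,1))
rise(sys.argv[1],sys.argv[2])
E
python3 rise.py s2 s3
```

```text
[221. 201.] [-0.68 -0.37] from lip 0.121 pred5 [-0.71 -0.37] rise mm [5.2 4.9]
[249. 235.] [-0.35 -0.67] from lip 0.115 pred5 [-0.75 -0.39] rise mm [5.3 3.7]
[198. 220.] [-0.18 -0.08] from lip 0.204 pred5 [ 0.65 -0.24] rise mm [ 3. -1.]
[230. 208.] [-0.8  -0.49] from lip 0.112 pred5 [-0.72 -0.43] rise mm [5.7 5.6]
[221. 221.] [-0.78 -0.35] from lip 0.154 pred5 [-0.71 -0.11] rise mm [8.7 5.8]
[223. 210.] [-0.89 -0.38] from lip 0.132 pred5 [-0.71 -0.29] rise mm [6.9 6.3]
[227. 242.] [-0.36 -0.39] from lip 0.171 pred5 [-0.73  0.04] rise mm [6.6 2.3]
[255. 243.] [-0.06 -0.51] from lip 0.116 pred5 [-0.76 -0.38] rise mm [3.3 1.7]
[234. 210.] [-0.72 -0.52] from lip 0.107 pred5 [-0.73 -0.47] rise mm [5.2 5.1]
[262. 206.] [-1.12  1.35] from lip 0.034 pred5 [-0.72 -1.  ] rise mm [-3.7 -1.8]
[218. 255.] [-0.18 -0.1 ] from lip 0.206 pred5 [ 0.71 -0.32] rise mm [ 2.3 -0.8]
[219. 215.] [-0.62 -0.28] from lip 0.149 pred5 [-0.71 -0.16] rise mm [6.4 4.6]
[215. 216.] [-0.58 -0.16] from lip 0.16 pred5 [-0.7  -0.08] rise mm [6.3 4.2]
[243. 215.] [-0.59 -0.77] from lip 0.095 pred5 [-0.74 -0.56] rise mm [
[... 576 characters left out ...]
21 -0.13] from lip 0.186 pred5 [-0.72  0.17] rise mm [3.6 1.2]
[199. 225.] [-0.14  0.06] from lip 0.208 pred5 [ 0.65 -0.28] rise mm [ 2.7 -1.1]
[194. 229.] [-0.03  0.08] from lip 0.224 pred5 [ 0.64 -0.41] rise mm [-1.1 -0.4]
[261. 232.] [-0.32 -0.85] from lip 0.085 pred5 [-0.75 -0.63] rise mm [4.9 4.1]
[213. 206.] [-0.63 -0.37] from lip 0.149 pred5 [-0.69 -0.17] rise mm [7.  4.9]
[234. 214.] [-0.69 -0.45] from lip 0.114 pred5 [-0.73 -0.42] rise mm [5.1 4.9]
[194. 224.] [-0.04 -0.02] from lip 0.218 pred5 [ 0.64 -0.35] rise mm [-0.4 -0.2]
[244. 223.] [-0.46 -0.64] from lip 0.107 pred5 [-0.74 -0.47] rise mm [5.  4.2]
[239. 208.] [-0.62 -0.66] from lip 0.092 pred5 [-0.73 -0.58] rise mm [5.  4.8]
```

```bash
python3 - <<'E'
from h import *
snap("side","d4");snap("scene","s4")
cv2.imwrite("pics/c7.png",cv2.resize(load("d4")[0][110:320,180:460],(800,600),interpolation=cv2.INTER_CUBIC))
a,b=load("s0")[0],load("s4")[0];d=cv2.absdiff(a,b).max(2)
for n,(x0,y0,x1,y1) in dict(packer=(328,175,368,205),breaker=(330,232,350,270),screw=(352,238,420,262),meter=(390,168,440,200)).items(): print(n,(d[y0:y1,x0:x1]>40).mean())
E
```

```text
packer 0.0
breaker 0.0
screw 0.0
meter 0.0
```

View pics/c7.png

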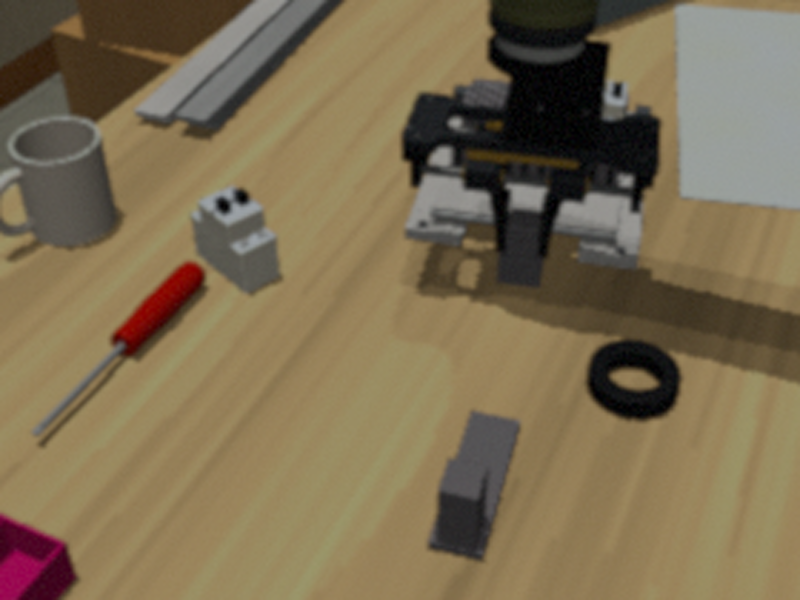

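```bash
python3 -c "
from h import *
s=get_state();print(s['time'],s['position'],s['ft_force'],s['grip_width']);print(ticket.close_job())"
```

```text
8.7 [ 0.48772802 -0.00798488  0.05033761] [-0.71162882  7.8572119   0.06487718] 0.29189353169511406
the job is handed in; nothing more can be done
None
```

I gripped the wedge by its grip block, carried it about 12 mm above the bench to the cradle and set it down flat. I then pushed it thin end first between the rests until the lip was up by about 5 mm. I handed the job in at 8.7 s, still gripping the wedge with a 40 N squeeze.

**Lift:** Force contact came after about 81 mm of push, as I had predicted. I pushed about 21.7 mm further, which by the wedge's slope is about 4.8 mm of lift. Tracking the plate's devices in the camera pictures gave mostly 4 to 5.5 mm. A few points disagreed: one was plainly mistracked, and those near the hinge tell little.

**Force and grip:** The wrist force at the end was about 8 N along the push and close to 0 N vertically, so the wedge rests on the bench. The jaw opening of about 26 mm matches the grip block.

**Grip height:** I gripped at 50 mm above the underside instead of the suggested 43 mm. At 43 mm the fingertips would have met the wedge's top beside the block.

**Surroundings:** The packer, breaker, screwdriver and multimeter showed no change in the pictures. The tape looked untouched, though I judged it only by eye. By my measurements the gripper stays clear of the plate's devices, and no stray force showed.

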